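# Butt two wood slices in a gluing corner

## Task

Line up two wood slices for gluing a candle stand: first push the larger wood slice along the table into the corner of the wooden gluing jig, until it rests against both the long fence and the short end stop. Then push the smaller slice against the long fence and up against the larger slice, with the larger one still tight in its corner. Only push them, keeping both flat on the table, never lifting or tipping them, and leave everything else on the table where it stands.

Things in the scene. Friction and masses are not known exactly. Their poses are not given: they have to be found in the camera images.
- jig: L of two wooden battens fixed on the table, 25 mm high, 22 mm thick, no base plate. Origin: the inner corner at table height. The long fence runs 260 mm from it along jig -y, inner face at jig x = 0; the short end stop runs 120 mm along jig -x, inner face at jig y = 0. The work goes where jig x and y are negative. May stand slightly turned.
- big_slice: Larger wood slice: flat round disc with dark bark rim and pale top, 110 mm diameter, 20 mm thick, about 140 g, loose, lying flat on the table. Origin: centre of its underside; z up. It slides with ordinary dry friction.
- small_slice: Smaller wood slice: the same look, 92 mm diameter, 20 mm thick, about 100 g, loose, lying flat on the table. Origin: centre of its underside; z up.
- silver_spool: Bystander: ribbon spool with silver band, 60 mm diameter, 42 mm high, standing. Origin: centre of its underside.
- red_spool: Bystander: ribbon spool with red band, 60 mm diameter, 42 mm high, standing. Origin: centre of its underside.
- gnome: Bystander: little gnome with red hat on a round wooden foot, 52 mm diameter, 73 mm high. Origin: centre of its underside.
- cup: Bystander: black drinking cup, 80 mm diameter, 95 mm high. Origin: centre of its underside.
- jar: Bystander: closed glass jar, 76 mm diameter, 100 mm high. Origin: centre of its underside.
- cone: Bystander: white craft cone, 90 mm diameter, 193 mm high. Origin: centre of its underside.
- jute_roll: Bystander: roll of brown jute band standing on end, 116 mm diameter, 110 mm high. Origin: centre of its underside.
Not all that is in view belongs to the job. What is shaped like the big_slice but blue or purple is not meant.

How it is judged:
By the outcome, as a careful person would: the job done as asked, in the order asked, and still so for the second after the job is handed in, with the robot touching nothing.
It also fails if it takes over 70 s, if anything falls off the work surface, if the arm or the gripper's body presses on something with over 40 N, if the wrist force passes 120 N, or if a joint passes its speed limit or range.

## Robot

A 6-joint arm with a two-finger parallel gripper is mounted at the origin on the work surface. World frame = base frame: x ahead of the robot, y to its left, z up, the work surface at z = 0. Lengths are in mm, angles in rad, forces in N, time in s.
With the tool pointing down it reaches from about 200 to 875 mm from the base axis. Payload 3.4 kg.
Tool frame: the origin (TCP) lies at the very end of the fingers, on their centre line; the grasp point (between the pads) lies 19 mm behind it (r.grip_point_offset is the distance from the TCP to the grasp point, in mm); z points along the fingers, y is the line along which they close (so a half turn about z gives the same grasp; the last joint's range is limited). The gripper opens to 94 mm and grips with 3 to 60 N. Pads are 16 mm wide; open, the fingers measure 119 mm over their backs; the gripper's body (75 mm by 177 mm) begins 78 mm behind the grasp point.
Start: joints at [-1.286, 0.276, 1.505, -0, 1.361, -0.121], TCP at [226.987, -528.339, 205.493] pointing down, gripper open.
Joint ranges: [-2.89, 2.89], [-0.75, 2.08], [0.22, 2.7], [-1.18, 4.32], [0.11, 2.71], [-2.7, 2.7]. Speed limits (rad/s): [2.57, 2.57, 3.14, 3.14, 3.14, 3.14].

## Interface

Orientations are given as a unit quaternion [w, x, y, z].
In Python, from station import status, viewer, sign_off, r gives the robot as it stands. The module is installed in compiled form; this text tells all that it offers.
- The arm moves only by the tool arm_command, never from a script. Its argument "deltas" is a list of rows, each a list of 7 numbers: the turn, a rotation vector about the tool's x, y, z in rad, then the shift along the tool's x, y, z in mm, then the finger opening in mm, from 0 to 94. A call has 1 to 20 rows; each row is the pose to reach, as a shift and turn from the pose commanded when the call began, along the tool's axes at that moment; what a row does not reach only later rows make up. A row lasts 1/10 s, in which the tool goes at most 50 mm and 8.59 degrees, less where a joint would pass 70% of its speed; a pose out of reach is approached as far as the arm can. A call with a gripper value outside its range is refused whole. The fingers move at their own pace and stop on an object; the grip force is fixed at half the most. Time passes only in rows, so rows that repeat a pose let the fingers close. It gives the time, the measured TCP pose, the force, the opening and the grip force at its end, in the units of the state.
- status.read_state(): the state, without advancing time (a new reading comes with each control period).
- viewer.capture(name): name is "scene" or "side" or "wrist"; returns (picture, depth): 480x640x3 uint8, red, green, blue; 480x640 float32, mm along the optical axis (not along the pixel's ray), 0 where there is no reading.
- viewer.calibration(name): a dict with "K" (3x3 intrinsics, pixels), "rvec" (rotation vector, rad) and "tvec" (3), from world to camera coordinates, as OpenCV has them. Camera axes: x right, y down, z forward; pixel columns grow to the right and rows downward; lengths in mm; the calibration is good to about 2 mm. A picture is of the moment at which its call begins: read the wrist's pose just before it. calibration takes no time and is no camera call; for the wrist camera it gives the pose at the moment of the call.
- sign_off(): hands the job in; it is judged then, once.
The state is a dict: "time_s": time; "joint_pos": joint angles; "dq": joint speeds; "effort": joint torques, N m; "tcp_pos": TCP position; "orientation": TCP orientation; "wrist_force": force on the tool from outside, world axes, zero at the start; "ft_torque": the same for the moment, N m; "grip_width": opening from 0.0 (shut) to 1.0 (fully open); "grip_force": force on a finger pad.
Only numpy, scipy, OpenCV 4.12 (cv2) and the standard library are available. Lean on these libraries where they do the work, as an engineer would, in place of code of your own. Each camera call takes 0.05 s, during which the arm holds its last target. There are 200 camera calls.

## Working session

There is one attempt and no reset: what is moved stays moved. The work goes in short steps, Python scripts to look and compute and a tool call to move; the robot and the scene stay as the last step left them, time stands still between calls to the robot, and variables do not carry over. Pictures are saved under pics/ and viewed, at most 10 in all, crops included, and the job is handed in when it is done.

Besides the shell and the picture viewer there is one more tool, called after "Request:" as name([rows], argument=value, ...), one row to a line, values as JSON. arm_command: Moves the arm, as the interface text tells. Its arguments: {"type":"object","properties":{"deltas":{"type":"array","items":{"type":"array","items":{"type":"number"}}}},"required":["deltas"]}

```bash
mkdir -p pics
cat > h.py <<'E'
import numpy as np, cv2
from station import status, viewer, sign_off, r
def cap(n,f):
    p,d=viewer.capture(n); cv2.imwrite(f'pics/{f}.png',p[:,:,::-1]); np.savez(f'{f}.npz',p=p,d=d); return p,d
def world(n,d):
    c=viewer.calibration(n); K=np.array(c['K']); R=cv2.Rodrigues(np.array(c['rvec'],float))[0]; t=np.array(c['tvec'],float).ravel()
    v,u=np.mgrid[:480,:640]; q=np.stack([(u-K[0,2])/K[0,0]*d,(v-K[1,2])/K[1,1]*d,d],-1)
    return (q-t)@R
E
python3 - <<'E'
from h import *
print(status.read_state())
for n in ('scene','side'):
    p,d=cap(n,n+'0'); c=viewer.calibration(n); print(n,c)
E
```

```text
{'time_s': 0.0, 'joint_pos': array([-1.28598459e+00,  2.76594753e-01,  1.50610614e+00, -1.90070888e-05,
        1.36070342e+00, -1.21048598e-01]), 'dq': array([-3.04825685e-04,  2.20295400e-03,  6.47521460e-05, -2.16555382e-03,
        2.06585143e-04, -2.98245135e-04]), 'effort': array([-3.61745260e-04, -4.04587984e+01, -2.37228191e+01,  7.00651039e-02,
        3.44130944e-02, -1.43027942e-04]), 'tcp_pos': array([ 226.81851353, -527.7599406 ,  204.61564857]), 'orientation': array([-9.02034088e-04,  9.79479434e-01,  2.01542100e-01, -8.33494941e-05]), 'wrist_force': array([8.41136372e-01, 1.34959809e+00, 4.65896683e-04]), 'ft_torque': array([-0.038571  ,  0.05915962, -0.00645094]), 'grip_force': 0.0, 'grip_width': 0.9990608889084605}
scene {'K': array([[460.53841064,   0.        , 318.03205855],
       [  0.        , 460.53841064, 233.85750345],
       [  0.        ,   0.        ,   1.        ]]), 'rvec': array([ 2.15259934,  1.23389555, -0.47116896]), 'tvec': array([-221.86347617, -336.50163719, 1542.71791958])}
side {'K': array([[450.63379831,   0.        , 315.29609748],
       [  0.        , 450.63379831, 240.41420351],
       [  0.        ,   0.        ,   1.        ]]), 'rvec': array([ 0.68707056, -2.59479778,  1.15482339]), 'tvec': array([407.1696814 , 221.92804302, 953.7604278 ])}
```

View pics/scene0.png

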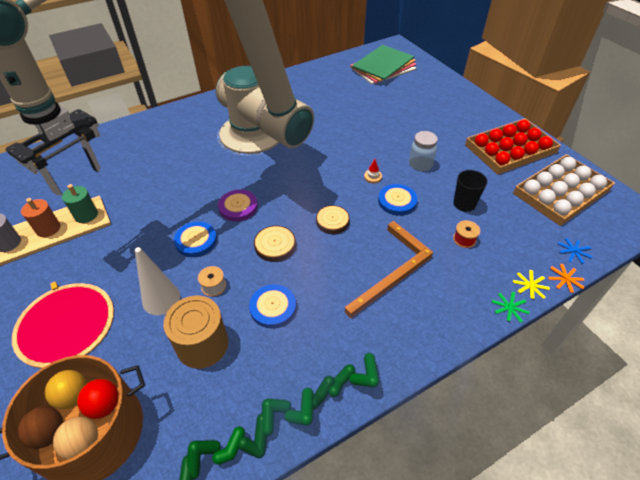

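View pics/side0.png

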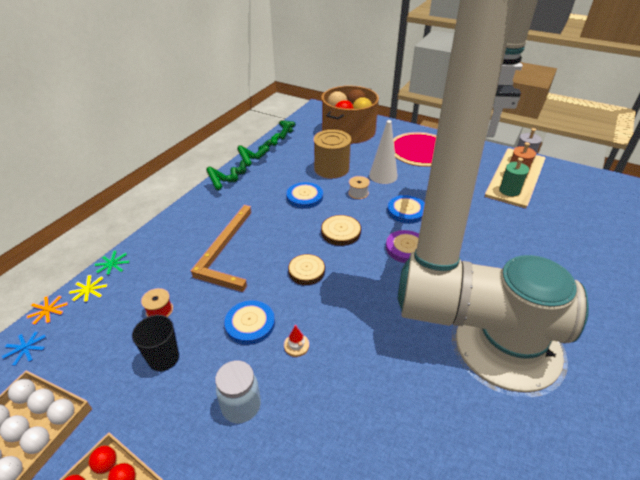

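The scene view shows the big slice at about (274,242) and the small slice at (333,219). The jig's inner corner is near (425,255), its fence runs to (350,310) and its stop to (392,228). The side view shows the same layout. Next I measure their world positions.

```bash
cat >> h.py <<'E'
def topview(names, sfx, lo=14, hi=31):
    pts=[]
    for n in names:
        z=np.load(f'{n}{sfx}.npz'); w=world(n,z['d']); m=(z['d']>0)&(w[...,2]>lo)&(w[...,2]<hi)
        hsv=cv2.cvtColor(z['p'],cv2.COLOR_RGB2HSV); m&=(hsv[...,0]<30)&(hsv[...,1]>40)
        nl,L,S,C=cv2.connectedComponentsWithStats(m.astype(np.uint8))
        for i in range(1,nl):
            if S[i,4]<120: continue
            q=w[L==i]; xy=q[:,:2].astype(np.float32); c,rad=cv2.minEnclosingCircle(xy); rr=cv2.minAreaRect(xy)
            if np.hypot(*c)>950 : continue
            print(n,'px',C[i].round(),'n',S[i,4],'circ',np.round(c),round(rad,1),'z',np.median(q[:,2]).round(1),'rect',np.round(rr[0]),np.round(rr[1]),round(rr[2],1))
E
python3 - <<'E'
from h import *
topview(['scene','side'],'0')
for n in ('scene','side'):
    w=world(n,np.load(n+'0.npz')['d'])
    for u,v in [(200,120),(330,270)] if n=='scene' else [(200,200),(270,250)]: print(n,w[v,u].round(1))
E
```

```text
scene px [245. 139.] n 549 circ [ 14. -19.] 102.1 z 17.8 rect [ 30. -46.] [204. 105.] 30.3
scene px [509. 154.] n 650 circ [501. 678.] 142.0 z 24.2 rect [502. 680.] [248. 164.] 84.7
scene px [398. 196.] n 350 circ [508. 222.] 38.2 z 23.4 rect [509. 222.] [69. 72.] 76.9
scene px [237. 202.] n 357 circ [ 298. -180.] 37.9 z 23.3 rect [ 297. -181.] [72. 70.] 0.6
scene px [ 55. 230.] n 1192 circ [ 122. -643.] 144.3 z 15.6 rect [ 122. -645.] [273. 126.] 89.3
scene px [333. 218.] n 668 circ [483.  20.] 46.9 z 22.8 rect [483.  22.] [85. 92.] 59.7
scene px [393. 270.] n 1407 circ [673.  26.] 155.3 z 26.6 rect [673.  26.] [142. 282.] 9.1
scene px [194. 236.] n 430 circ [ 356. -329.] 36.6 z 23.2 rect [ 357. -329.] [68. 71.] 71.3
scene px [274. 242.] n 1052 circ [ 478. -155.] 55.0 z 22.7 rect [ 479. -154.] [105. 107.] 75.5
scene px [272. 303.] n 621 circ [ 647. -244.] 36.8 z 23.1 rect [ 647. -244.] [70. 70.] 80.7
scene px [207. 357.] n 191 circ [ 669. -424.] 54.8 z 23.0 rect [ 690. -426.] [110.  42.] 83.3
side px [332. 170.] n 152 circ [ 641. -401.] 52.8 z 22.1 rect [ 632. -384.] [106.  40.] 28.
[... 311 characters left out ...]
 -151.] 57.4 z 18.8 rect [ 476. -151.] [110. 108.] 84.3
side px [406. 243.] n 360 circ [ 299. -178.] 36.5 z 19.1 rect [ 303. -177.] [59. 70.] 10.1
side px [306. 268.] n 795 circ [482.  24.] 47.4 z 18.9 rect [482.  24.] [89. 90.] 62.9
side px [249. 319.] n 645 circ [510. 225.] 37.2 z 19.6 rect [509. 224.] [69. 70.] 72.5
side px [506. 358.] n 958 circ [-3.  8.] 82.8 z 20.1 rect [-4. 42.] [165.  86.] 1.9
side px [ 51. 426.] n 1023 circ [723. 616.] 108.8 z 24.2 rect [723. 617.] [163. 152.] 5.7
side px [105. 457.] n 517 circ [506. 607.] 82.6 z 27.3 rect [524. 575.] [165.  76.] 29.6
scene [-159.5 -122.8    1.2]
scene [621.7 -70.4   3.7]
side [916.2 -81.2  -4.1]
side [ 6.07e+02  1.00e-01 -1.80e+00]
```

```bash
cat >> h.py <<'E'
C=np.array([700.9,152.3]); A=np.deg2rad(9.2)
def J2W(x,y,C=None,A=None):
    C=globals()['C'] if C is None else C; A=globals()['A'] if A is None else A
    return C+np.array([x*np.cos(A)-y*np.sin(A), x*np.sin(A)+y*np.cos(A)])
def W2J(p):
    d=np.array(p)-C; return np.array([d[0]*np.cos(A)+d[1]*np.sin(A), -d[0]*np.sin(A)+d[1]*np.cos(A)])
from scipy.spatial.transform import Rotation as Ro
def plan(xy,z,head):
    """tool-frame shift and turn from here to world TCP xy,z with tool x heading (rad), pointing down"""
    s=status.read_state(); q=s['orientation']; R=Ro.from_quat(np.r_[q[1:],q[0]])
    G=Ro.from_matrix(np.array([[np.cos(head),np.sin(head),0],[np.sin(head),-np.cos(head),0],[0,0,-1]]).T)
    print('now',s['tcp_pos'].round(1),'shift',R.inv().apply(np.r_[xy,z]-s['tcp_pos']).round(1),'turn',(R.inv()*G).as_rotvec().round(3),'t',s['time_s'],'f',s['wrist_force'].round(1))
E
python3 - <<'E'
from h import *
# jig inner edges: fit with points of the top
for n in ('scene','side'):
    z=np.load(n+'0.npz'); w=world(n,z['d']); off=3 if n=='scene' else -1
    hsv=cv2.cvtColor(z['p'],cv2.COLOR_RGB2HSV)
    m=(z['d']>0)&(w[...,2]>19+off)&(w[...,2]<30+off)&(hsv[...,1]>90)&(hsv[...,0]<30)
    q=w[m][:,:2]; j=np.array([W2J(p) for p in q])
    f=j[(abs(j[:,0]-11)<25)&(j[:,1]<-20)&(j[:,1]>-255)]; e=j[(abs(j[:,1]-11)<25)&(j[:,0]<-20)&(j[:,0]>-115)]
    for lab,a,b in (('fence',f[:,1],f[:,0]),('stop',e[:,0],e[:,1])):
        k=np.polyfit(a,b,1); res=b-np.polyval(k,a); print(n,lab,k.round(3),np.percentile(b,[3,97]).round(1),len(a))
    # tall things
    t=(z['d']>0)&(w[...,2]>33)&(w[...,2]<240)&(w[...,0]>200)&(w[...,0]<800)&(abs(w[...,1])<500)
    nl,L,S,Cc=cv2.connectedComponentsWithStats(t.astype(np.uint8))
    for i in range(1,nl):
        if S[i,4]>40:
            p=w[L==i]; c,rad=cv2.minEnclosingCircle(p[:,:2].astype(np.float32)); print(n,Cc[i].round(),np.round(c),round(rad),p[:,2].max().round())
h=A+np.pi/4
plan(J2W(*(W2J([478,-153])-np.array([.707,.707])*80)),60,h)
E
```

```text
scene fence [ 0.    12.566] [ 1.5 22.2] 760
scene stop [4.000e-03 8.218e+00] [-0.8 18.1] 228
scene [292. 122.] [202.  57.] 69 240.0
scene [424. 147.] [414. 384.] 38 107.0
scene [ 95. 165.] [ 209. -478.] 10 240.0
scene [374. 167.] [391. 222.] 17 75.0
scene [470. 186.] [613. 382.] 43 101.0
scene [468. 229.] [714. 293.] 33 50.0
scene [153. 280.] [ 493. -463.] 37 197.0
scene [211. 276.] [ 517. -340.] 32 49.0
scene [196. 328.] [ 652. -423.] 60 117.0
side fence [-0.     8.404] [-1.4 19.5] 523
side stop [3.0000e-03 1.4089e+01] [ 2.4 23.6] 298
side [385. 152.] [ 485. -458.] 37 191.0
side [490. 131.] [ 207. -476.] 10 239.0
side [332. 149.] [ 652. -421.] 64 113.0
side [359. 182.] [ 514. -341.] 32 44.0
side [409. 275.] [217.  78.] 53 240.0
side [155. 299.] [714. 294.] 31 44.0
side [155. 338.] [614. 384.] 41 97.0
side [296. 335.] [385. 225.] 16 73.0
side [237. 388.] [409. 389.] 38 103.0
now [ 226.8 -527.8  204.7] shift [ 310.1 -203.9  145.1] turn [-0.001 -0.001 -0.54 ] t 0.1 f [-0.2  0.7  0.2]
```

Request:
arm_command([
  [0,0,-0.1,40,-26,0,66],
  [0,0,-0.2,80,-52,0,66],
  [0,0,-0.3,120,-78,0,66],
  [0,0,-0.4,160,-105,0,66],
  [0,0,-0.5,200,-131,0,66],
  [0,0,-0.54,240,-157,10,66],
  [0,0,-0.54,275,-181,40,66],
  [0,0,-0.54,310,-204,80,66],
  [0,0,-0.54,310,-204,120,66],
  [0,0,-0.54,310,-204,145,66],
  [0,0,-0.54,310,-204,145,66],
  [0,0,-0.54,310,-204,145,66],
])

```text
time_s: 1.3
tcp_pos: [431.4, -218.7, 60.6]
orientation: [-0.0, 0.89, 0.455, -0.0]
wrist_force: [-0.7, -0.3, 0.1]
grip_width: 0.704
grip_force: 0.0
```

Run:
```python
from h import *
h=A+np.pi/4; s=status.read_state(); print(s['grip_width']*94)
b=W2J([478,-153]); plan(J2W(*(b-.707*80)),7,h); print(b, W2J(s['tcp_pos'][:2]))
```

```text
66.19036211603661
now [ 431.4 -218.7   60.6] shift [ 0.6 -0.6 53.6] turn [-0.  0. -0.] t 1.3 f [-0.7 -0.3  0.1]
[-268.84440009 -265.73518499] [-325.36395389 -323.12390819]
```

Request:
arm_command([
  [0,0,0,0,0,25,66],
  [0,0,0,0,0,45,66],
  [0,0,0,0,0,53,66],
  [0,0,0,10,0,53,66],
  [0,0,0,18,0,53,66],
  [0,0,0,24,0,53,66],
  [0,0,0,28,0,53,66],
  [0,0,0,34,1.5,53,66],
  [0,0,0,40,3,53,66],
  [0,0,0,47,5,53,66],
  [0,0,0,55,7,53,66],
  [0,0,0,64,10,53,66],
  [0,0,0,73,13,53,66],
  [0,0,0,82,16,53,66],
  [0,0,0,91,19,53,66],
  [0,0,0,100,22,53,66],
  [0,0,0,109,25,53,66],
  [0,0,0,116,27,53,66],
  [0,0,0,121,28,53,66],
  [0,0,0,123,28,53,66],
])

```text
time_s: 3.3
tcp_pos: [526.6, -134.9, 7.4]
orientation: [0.0, 0.89, 0.456, 0.0]
wrist_force: [-0.8, -0.7, 0.6]
grip_width: 0.698
grip_force: 0.7
```

Run:
```python
from h import *
s=status.read_state(); print(s['grip_width']*94,s['tcp_pos'],W2J(s['tcp_pos'][:2]))
for n in('scene','side'):cap(n,n+'1')
topview(['scene','side'],'1')
```

```text
65.64900025309737 [ 526.59290353 -134.9072713     7.43417737] [-217.98389583 -255.64428749]
scene px [234. 138.] n 309 circ [  6. -46.] 90.4 z 17.6 rect [  7. -73.] [181.  63.] 1.8
scene px [507. 155.] n 582 circ [502. 677.] 141.4 z 24.1 rect [500. 679.] [247. 165.] 85.5
scene px [398. 196.] n 350 circ [510. 223.] 37.5 z 23.5 rect [510. 221.] [69. 70.] 23.4
scene px [237. 202.] n 360 circ [ 298. -181.] 37.2 z 23.3 rect [ 297. -180.] [68. 70.] 18.4
scene px [ 55. 230.] n 1096 circ [ 138. -631.] 128.2 z 15.5 rect [ 122. -632.] [248. 125.] 89.4
scene px [333. 218.] n 659 circ [484.  21.] 46.2 z 22.8 rect [483.  21.] [85. 90.] 57.4
scene px [392. 270.] n 1417 circ [674.  26.] 155.3 z 26.5 rect [674.  26.] [143. 282.] 9.5
scene px [194. 236.] n 431 circ [ 357. -329.] 38.3 z 23.2 rect [ 356. -327.] [71. 73.] 31.9
scene px [311. 253.] n 920 circ [557. -93.] 54.0 z 22.8 rect [562. -89.] [ 93. 106.] 38.3
scene px [272. 303.] n 618 circ [ 647. -244.] 36.4 z 23.1 rect [ 647. -244.] [69. 71.] 30.4
scene px [207. 357.] n 189 circ [ 670. -424.] 54.7 z 22.7 rect [ 690. -426.] [109.  41.] 83.6
side 
[... 185 characters left out ...]
[221. 254.] n 1170 circ [670.  28.] 157.1 z 23.1 rect [671.  28.] [144. 285.] 9.3
side px [304. 232.] n 878 circ [555. -93.] 58.3 z 18.8 rect [556. -89.] [106. 112.] 57.3
side px [407. 243.] n 406 circ [ 298. -179.] 37.4 z 18.9 rect [ 297. -180.] [71. 72.] 47.3
side px [306. 268.] n 788 circ [481.  23.] 47.5 z 19.0 rect [481.  23.] [86. 92.] 32.4
side px [249. 319.] n 647 circ [509. 223.] 36.0 z 19.5 rect [509. 224.] [70. 69.] 0.1
side px [533. 366.] n 287 circ [-53.  39.] 48.4 z 21.2 rect [-54.  40.] [97. 18.] 52.3
side px [ 51. 426.] n 1034 circ [723. 616.] 108.4 z 23.9 rect [723. 617.] [164. 151.] 5.8
side px [105. 457.] n 511 circ [506. 608.] 82.3 z 27.3 rect [524. 575.] [165.  76.] 29.6
```

Request:
arm_command([
  [0,0,0,3,0,0,66],
  [0,0,0,8,-1,0,66],
  [0,0,0,16,-2,0,66],
  [0,0,0,26,-3,0,66],
  [0,0,0,37,-5,0,66],
  [0,0,0,48,-6,0,66],
  [0,0,0,59,-8,0,66],
  [0,0,0,70,-9,0,66],
  [0,0,0,81,-11,0,66],
  [0,0,0,92,-12,0,66],
  [0,0,0,103,-14,0,66],
  [0,0,0,114,-15,0,66],
  [0,0,0,125,-16,0,66],
  [0,0,0,136,-18,0,66],
  [0,0,0,147,-19,0,66],
  [0,0,0,158,-21,0,66],
  [0,0,0,168,-22,0,66],
  [0,0,0,176,-23,0,66],
  [0,0,0,182,-24,0,66],
  [0,0,0,185,-24,0,66],
])

```text
time_s: 5.4
tcp_pos: [614.9, 29.4, 7.4]
orientation: [0.0, 0.89, 0.456, -0.0]
wrist_force: [-0.6, -1.3, 0.5]
grip_width: 0.705
grip_force: 0.4
```

```bash
cat > chk.py <<'E'
from h import *
import sys
# fit slices with known radii in jig frame, both cameras; gap measure relative to the jig in the same camera
def discs(sfx):
    for n in('scene','side'):
        z=np.load(f'{n}{sfx}.npz'); w=world(n,z['d']); hsv=cv2.cvtColor(z['p'],cv2.COLOR_RGB2HSV)
        off=4 if n=='scene' else 0
        m=(z['d']>0)&(w[...,2]>14+off)&(w[...,2]<21.2+off)&(hsv[...,0]<30)
        nl,L,S,_=cv2.connectedComponentsWithStats(m.astype(np.uint8))
        for i in range(1,nl):
            q=w[L==i][:,:2]
            if len(q)<250 or np.hypot(*(q.mean(0)-[600,0]))>200: continue
            c,rad=cv2.minEnclosingCircle(q.astype(np.float32)); print(n,'jig',W2J(c).round(1),'r',round(rad,1),len(q))
if __name__=='__main__':
    s=status.read_state(); t=s['tcp_pos']; print(t.round(1),'tcp jig',W2J(t[:2]).round(1),s['time_s'],s['wrist_force'].round(1))
    for n in('scene','side'):cap(n,n+sys.argv[1])
    discs(sys.argv[1])
E
python3 chk.py 2
```

```text
[614.9  29.4   7.4] tcp jig [-104.5 -107.6] 5.4 [-0.6 -1.3  0.5]
scene jig [-236.1  -94. ] r 46.6 589
scene jig [-66.6 -72.1] r 55.4 750
side jig [-69.6 -69.1] r 57.2 947
side jig [-237.2  -92.1] r 47.2 740
```

Request:
arm_command([
  [0,0,0,3,0,0,66],
  [0,0,0,6,-1,0,66],
  [0,0,0,9,-1,0,66],
  [0,0,0,12,-1,0,66],
  [0,0,0,14,-2,0,66],
  [0,0,0,16,-2,0,66],
  [0,0,0,17,-2,0,66],
  [0,0,0,18,-2,0,66],
])

```text
time_s: 6.3
tcp_pos: [623.6, 44.7, 7.4]
orientation: [0.0, 0.89, 0.456, -0.0]
wrist_force: [0.4, 0.3, -0.2]
grip_width: 0.703
grip_force: 0.3
```

Request:
arm_command([
  [0,0,0,0.5,0,0,66],
  [0,0,0,1,0,0,66],
  [0,0,0,1.5,0,0,66],
  [0,0,0,2,0,0,66],
  [0,0,0,2,0,0,66],
])

```text
time_s: 6.8
tcp_pos: [624.7, 46.1, 7.4]
orientation: [0.0, 0.89, 0.456, -0.0]
wrist_force: [-0.7, -0.4, -0.2]
grip_width: 0.7
grip_force: 0.6
```

Request:
arm_command([
  [0,0,0,0.5,0,0,66],
  [0,0,0,1,0,0,66],
  [0,0,0,1.5,0,0,66],
  [0,0,0,1.5,0,0,66],
])

```text
time_s: 7.2
tcp_pos: [625.1, 46.4, 7.4]
orientation: [0.001, 0.89, 0.456, -0.001]
wrist_force: [-2.5, -4.7, 0.8]
grip_width: 0.702
grip_force: 2.5
```

Request:
arm_command([
  [0,0,0,0.5,0,0,66],
  [0,0,0,1,0,0,66],
  [0,0,0,1.5,0,0,66],
  [0,0,0,1.5,0,0,66],
])

```text
time_s: 7.6
tcp_pos: [625.3, 46.5, 7.4]
orientation: [0.001, 0.89, 0.456, -0.002]
wrist_force: [-3.0, -7.8, 2.6]
grip_width: 0.701
grip_force: 3.8
```

Request:
arm_command([
  [0,0,0,0.5,0.5,0,66],
  [0,0,0,1,1,0,66],
  [0,0,0,1.5,1.5,0,66],
  [0,0,0,2,2,0,66],
  [0,0,0,2,2,0,66],
])

```text
time_s: 8.1
tcp_pos: [626.0, 46.5, 7.2]
orientation: [0.0, 0.89, 0.456, -0.004]
wrist_force: [-5.4, -8.6, 4.4]
grip_width: 0.703
grip_force: 5.2
```

```bash
python3 chk.py 3
```

```text
[626.   46.5   7.2] tcp jig [-90.9 -92.5] 8.1 [-5.4 -8.6  4.4]
scene jig [-235.2  -94.6] r 47.1 563
scene jig [-64.7 -53.3] r 74.2 779
side jig [-40.6 -90.1] r 94.2 1015
side jig [-237.7  -91. ] r 47.5 732
```

Request:
arm_command([
  [0,0,0,-5,-1,0,66],
  [0,0,0,-25,-1,0,66],
  [0,0,0,-50,-1,0,66],
  [0,0,0,-60,-1,-30,66],
  [0,0,0,-60,-1,-70,60],
  [0,0,0,-60,-1,-100,56],
  [0,0,0,-60,-1,-100,56],
])

```text
time_s: 8.9
tcp_pos: [597.7, 1.4, 112.5]
orientation: [0.003, 0.89, 0.455, 0.005]
wrist_force: [0.4, 0.9, 0.7]
grip_width: 0.598
grip_force: 0.0
```

```bash
python3 chk.py 4
python3 - <<'E'
from h import *
d=np.array([.719,-.695]); plan(J2W(*(np.array([-236.5,-93])-72*d)),60,np.arctan2(d[1],d[0])+A+np.pi); print(status.read_state()['joint_pos'].round(2))
p=np.load('scene4.npz')['p']; q=np.load('side4.npz')['p']
cv2.imwrite('pics/c4.png',np.hstack([cv2.resize(p[190:330,300:460],(400,350)),cv2.resize(q[190:330,170:330],(400,350))])[:,:,::-1])
E
```

```text
[597.7   1.4 112.5] tcp jig [-126.  -132.4] 8.9 [0.4 0.9 0.7]
scene jig [-235.2  -95.1] r 47.0 449
scene jig [-57.6 -39.4] r 73.6 1072
side jig [-44.3 -61.6] r 74.8 1000
side jig [-237.   -92.6] r 46.7 734
now [594.1   1.7 108. ] shift [ -49.8 -175.    47.6] turn [ 0.003 -0.    -1.588] t 9.0 f [0.  0.5 0.4]
[-0.11  0.37  1.62  0.    1.15  0.51]
```

View pics/c4.png

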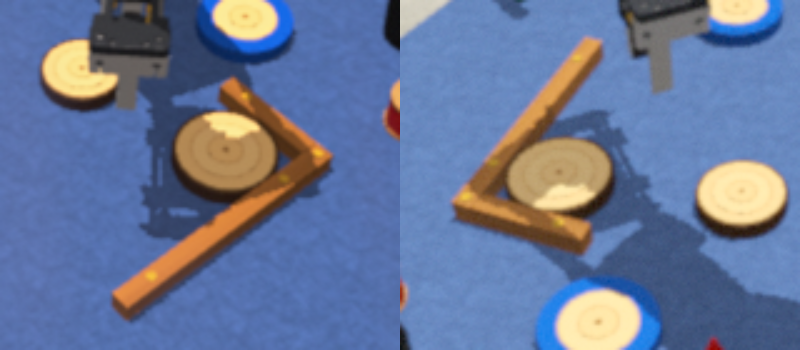

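The big slice sits in the corner: it touches both fence and stop in both crops, at about (225,150) and (560,175). The small slice has not moved. Now I go behind the small one.

Request:
arm_command([
  [0,0,-0.14,-5,-16,0,56],
  [0,0,-0.28,-10,-32,0,56],
  [0,0,-0.42,-15,-48,0,56],
  [0,0,-0.56,-20,-64,0,56],
  [0,0,-0.7,-25,-80,0,56],
  [0,0,-0.84,-30,-96,0,56],
  [0,0,-0.98,-35,-112,0,56],
  [0,0,-1.12,-40,-128,0,56],
  [0,0,-1.26,-44,-144,0,56],
  [0,0,-1.4,-47,-160,0,56],
  [0,0,-1.52,-50,-175,0,56],
  [0,0,-1.588,-50,-175,20,56],
  [0,0,-1.588,-50,-175,40,56],
  [0,0,-1.588,-50,-175,48,56],
  [0,0,-1.588,-50,-175,48,56],
  [0,0,-1.588,-50,-175,48,56],
])

```text
time_s: 10.6
tcp_pos: [422.3, 63.1, 59.2]
orientation: [-0.0, 0.299, 0.954, -0.0]
wrist_force: [-0.1, -0.3, -0.6]
grip_width: 0.598
grip_force: 0.0
```

Run:
```python
from h import *
d=np.array([.719,-.695]); h=np.arctan2(d[1],d[0])+A+np.pi
for k in (72,44.5): plan(J2W(*(np.array([-236.3,-93.3])-k*d)),7,h)
plan(J2W(*(np.array([-105,-222])-44.5*d)),7,h)
print(W2J(status.read_state()['tcp_pos'][:2]))
```

```text
now [422.3  63.1  59.2] shift [-0.7  1.1 52.2] turn [-0.    -0.001 -0.   ] t 10.6 f [-0.1 -0.3 -0.6]
now [422.3  63.1  59.2] shift [-28.2   1.1  52.2] turn [-0.    -0.001 -0.   ] t 10.6 f [-0.1 -0.3 -0.6]
now [422.3  63.1  59.2] shift [-2.121e+02 -2.000e-01  5.200e+01] turn [-0.    -0.001 -0.   ] t 10.6 f [-0.1 -0.3 -0.6]
[-289.29451294  -43.55242319]
```

Request:
arm_command([
  [0,0,0,0,1,25,56],
  [0,0,0,0,1,45,56],
  [0,0,0,0,1,52,56],
  [0,0,0,-10,1,52,56],
  [0,0,0,-18,1,52,56],
  [0,0,0,-24,1,52,56],
  [0,0,0,-29,1,52,56],
  [0,0,0,-36,1,52,56],
  [0,0,0,-45,1,52,56],
  [0,0,0,-56,1,52,56],
  [0,0,0,-67,1,52,56],
  [0,0,0,-78,1,52,56],
  [0,0,0,-89,1,52,56],
  [0,0,0,-100,1,52,56],
  [0,0,0,-111,1,52,56],
  [0,0,0,-122,1,52,56],
  [0,0,0,-133,1,52,56],
  [0,0,0,-144,1,52,56],
  [0,0,0,-152,1,52,56],
  [0,0,0,-156,1,52,56],
])

```text
time_s: 12.6
tcp_pos: [551.9, -25.9, 7.4]
orientation: [0.0, 0.299, 0.954, -0.0]
wrist_force: [-1.3, -1.1, 0.7]
grip_width: 0.595
grip_force: 0.6
```

Request:
arm_command([
  [0,0,0,-4,0,0,56],
  [0,0,0,-11,0,0,56],
  [0,0,0,-20,0,0,56],
  [0,0,0,-30,0,0,56],
  [0,0,0,-40,0,0,56],
  [0,0,0,-48,0,0,56],
  [0,0,0,-53,0,0,56],
  [0,0,0,-56,0,0,56],
  [0,0,0,-56,0,0,56],
  [0,0,0,-30,0,0,56],
  [0,0,0,-10,0,0,56],
  [0,0,0,-10,0,-50,56],
  [0,0,0,-10,0,-90,56],
  [0,0,0,-10,0,-90,56],
  [0,0,0,-10,0,-90,56],
])

```text
time_s: 14.1
tcp_pos: [559.5, -31.0, 98.6]
orientation: [0.001, 0.299, 0.954, 0.0]
wrist_force: [-0.7, -0.1, -0.4]
grip_width: 0.597
grip_force: 0.0
```

```bash
python3 chk.py 5
python3 - <<'E'
from h import *
topview(['scene','side'],'5')
print(status.read_state()['joint_pos'].round(2))
E
```

```text
[559.5 -31.   98.6] tcp jig [-168.9 -158.3] 14.1 [-0.7 -0.1 -0.4]
scene jig [-59.6 -38.8] r 73.3 1086
scene jig [-104.1 -221.6] r 46.7 775
side jig [-103.  -217.7] r 48.9 477
side jig [-41.6 -77.9] r 82.9 1015
scene px [252. 137.] n 705 circ [ 7. -4.] 104.2 z 17.8 rect [24. -7.] [199. 174.] 68.6
scene px [510. 154.] n 607 circ [503. 677.] 141.6 z 23.8 rect [501. 680.] [247. 166.] 85.5
scene px [398. 196.] n 349 circ [510. 221.] 37.4 z 23.3 rect [510. 222.] [70. 68.] 21.3
scene px [237. 202.] n 358 circ [ 298. -181.] 37.6 z 23.5 rect [ 298. -181.] [68. 70.] 68.5
scene px [ 55. 230.] n 1142 circ [ 123. -646.] 145.7 z 15.6 rect [ 122. -646.] [275. 123.] 89.9
scene px [391. 261.] n 2555 circ [674.  26.] 154.8 z 24.5 rect [674.  26.] [142. 283.] 9.5
scene px [194. 236.] n 430 circ [ 359. -327.] 37.4 z 23.1 rect [ 357. -329.] [70. 70.] 13.7
scene px [328. 272.] n 853 circ [634. -83.] 46.7 z 22.8 rect [634. -82.] [86. 91.] 60.3
scene px [272. 303.] n 621 circ [ 647. -245.] 36.4 z 23.0 rect [ 647. -244.] [70. 69.] 13.5
scene px [207. 358.] n 198 circ [ 672. -424.] 54.5 z 22.4 rect [ 692. -426.] [109.  39.] 83.4
side px [407. 206.] n 289 circ [ 358. -326.] 37.6 z 18.8 rect [ 358. -326.] [68. 69.] 67.8
side px [227. 257.] n 2218 circ [671.  29.] 156.3 z 20.8 rect [674.  28.] [142. 288.] 10.9
side px [278. 225.] n 513 circ [634. -79.] 48.9 z 18.7 rect [633. -79.] [88. 94.] 33.0
side px [407. 243.] n 408 circ [ 300. -177.] 38.7 z 19.2 rect [ 297. -180.] [70. 73.] 22.0
side px [249. 319.] n 644 circ [509. 224.] 36.1 z 19.5 rect [508. 224.] [69. 70.] 70.6
side px [105. 458.] n 496 circ [506. 607.] 82.8 z 26.8 rect [524. 575.] [166.  76.] 29.8
[-0.18  0.34  1.71 -0.    1.1  -1.14]
```

Run:
```python
from h import *
plan(J2W(-155.5,-273),60,A+np.pi/4)
```

```text
now [558.  -30.8  96.4] shift [-90.8 -72.4  36.3] turn [-2.000e-03 -1.000e-03  1.588e+00] t 14.2 f [0.3 0.4 0.1]
```

Request:
arm_command([
  [0,0,0.14,-8,-7,0,56],
  [0,0,0.28,-16,-13,0,56],
  [0,0,0.42,-25,-20,0,56],
  [0,0,0.56,-33,-27,0,56],
  [0,0,0.7,-41,-33,0,56],
  [0,0,0.84,-50,-40,0,56],
  [0,0,0.98,-58,-46,0,56],
  [0,0,1.12,-66,-53,0,56],
  [0,0,1.26,-75,-60,0,56],
  [0,0,1.4,-83,-66,0,56],
  [0,0,1.52,-91,-72,0,56],
  [0,0,1.588,-91,-72,15,56],
  [0,0,1.588,-91,-72,36,56],
  [0,0,1.588,-91,-72,36,56],
  [0,0,1.588,-91,-72,36,56],
])

```text
time_s: 15.7
tcp_pos: [591.7, -141.8, 60.0]
orientation: [-0.001, 0.89, 0.455, -0.001]
wrist_force: [-0.8, 0.1, 0.6]
grip_width: 0.595
grip_force: 0.0
```

Run:
```python
from h import *
h=A+np.pi/4; b=np.array([-104.5,-222])
for p in (b-.707*72,b-.707*44.5,np.array([-52,-166])-.707*44.5): plan(J2W(*p),7,h)
```

```text
now [ 591.7 -141.8   60. ] shift [-0.4 -0.2 53. ] turn [-0.003  0.001 -0.   ] t 15.7 f [-0.8  0.1  0.6]
now [ 591.7 -141.8   60. ] shift [27.1 -0.2 53. ] turn [-0.003  0.001 -0.   ] t 15.7 f [-0.8  0.1  0.6]
now [ 591.7 -141.8   60. ] shift [103.8  -2.7  52.9] turn [-0.003  0.001 -0.   ] t 15.7 f [-0.8  0.1  0.6]
```

Request:
arm_command([
  [0,0,0,0,0,25,56],
  [0,0,0,0,0,45,56],
  [0,0,0,0,0,53,56],
  [0,0,0,10,0,53,56],
  [0,0,0,18,0,53,56],
  [0,0,0,24,0,53,56],
  [0,0,0,29,0,53,56],
  [0,0,0,35,0,53,56],
  [0,0,0,42,-1,53,56],
  [0,0,0,50,-1,53,56],
  [0,0,0,58,-1,53,56],
  [0,0,0,66,-2,53,56],
  [0,0,0,74,-2,53,56],
  [0,0,0,82,-2,53,56],
  [0,0,0,90,-3,53,56],
  [0,0,0,96,-3,53,56],
  [0,0,0,100,-3,53,56],
  [0,0,0,102,-3,53,56],
  [0,0,0,103,-3,53,56],
  [0,0,0,103,-3,53,56],
])

```text
time_s: 17.7
tcp_pos: [650.5, -56.8, 8.4]
orientation: [-0.0, 0.89, 0.455, 0.0]
wrist_force: [-1.2, -0.2, -0.4]
grip_width: 0.595
grip_force: 0.2
```

Run:
```python
from h import *
s=status.read_state(); t=W2J(s['tcp_pos'][:2]); print('small est',t+.707*44.5,s['wrist_force'])
plan(J2W(*(np.array([-46,-155.6])-.707*44.5)),7.4,A+np.pi/4)
```

```text
small est [ -51.69727006 -166.87086774] [-1.20229793 -0.16894787 -0.43815574]
now [650.5 -56.8   8.4] shift [12.  -3.9  1. ] turn [-0. -0. -0.] t 17.7 f [-1.2 -0.2 -0.4]
```

Request:
arm_command([
  [0,0,0,1,0,0,56],
  [0,0,0,2.5,0,0,56],
  [0,0,0,4,0,0,56],
  [0,0,0,5.5,0,0,56],
  [0,0,0,7,0,0,56],
  [0,0,0,8,0,0,56],
  [0,0,0,8,0,0,56],
])

```text
time_s: 18.4
tcp_pos: [655.4, -50.1, 8.4]
orientation: [0.0, 0.89, 0.456, 0.0]
wrist_force: [0.3, 0.8, 0.1]
grip_width: 0.596
grip_force: 0.1
```

Request:
arm_command([
  [0,0,0,0.5,-0.5,0,56],
  [0,0,0,1,-1,0,56],
  [0,0,0,1.5,-1.5,0,56],
  [0,0,0,2,-2,0,56],
  [0,0,0,2.5,-2.5,0,56],
  [0,0,0,3,-3,0,56],
  [0,0,0,3,-3,0,56],
])

```text
time_s: 19.1
tcp_pos: [654.5, -46.1, 8.5]
orientation: [0.0, 0.89, 0.455, -0.0]
wrist_force: [0.2, -0.5, -0.7]
grip_width: 0.596
grip_force: 0.1
```

Request:
arm_command([
  [0,0,0,0.5,0,0,56],
  [0,0,0,1,0,0,56],
  [0,0,0,1.5,0,0,56],
  [0,0,0,1.5,0,0,56],
])

```text
time_s: 19.5
tcp_pos: [654.8, -45.4, 8.4]
orientation: [0.0, 0.89, 0.456, -0.001]
wrist_force: [-2.0, -2.3, 0.4]
grip_width: 0.599
grip_force: 1.3
```

Request:
arm_command([
  [0,0,0,0.5,0,0,56],
  [0,0,0,1,0,0,56],
  [0,0,0,1.5,0,0,56],
  [0,0,0,1.5,0,0,56],
])

```text
time_s: 19.9
tcp_pos: [655.0, -45.1, 8.4]
orientation: [0.0, 0.89, 0.456, -0.002]
wrist_force: [-4.7, -4.8, 1.6]
grip_width: 0.597
grip_force: 2.9
```

Run:
```python
from h import *
s=status.read_state(); f=s['wrist_force'][:2]; print(W2J(s['tcp_pos'][:2])+.707*44.5, W2J(f+C), s['ft_torque'])
```

```text
[ -45.42808011 -156.1051539 ] [-5.44535664 -3.97166191] [-1.03454251  0.68971779 -0.01053794]
```

Request:
arm_command([
  [0,0,0,0.5,-0.5,0,56],
  [0,0,0,1,-1,0,56],
  [0,0,0,1.5,-1.5,0,56],
  [0,0,0,1.5,-1.5,0,56],
])

```text
time_s: 20.3
tcp_pos: [654.9, -44.8, 8.4]
orientation: [0.002, 0.89, 0.456, -0.002]
wrist_force: [-3.4, -8.8, 0.8]
grip_width: 0.596
grip_force: 4.9
```

Run:
```python
from h import *
s=status.read_state(); f=s['wrist_force'][:2]; print(W2J(s['tcp_pos'][:2])+.707*44.5, W2J(f+C), s['ft_torque'])
```

```text
[ -45.48322026 -155.79414514] [-4.74065762 -8.16572659] [-1.8301189   0.69553717 -0.17718352]
```

Request:
arm_command([
  [0,0,0,-2,1,0,56],
  [0,0,0,-8,1,0,56],
  [0,0,0,-25,1,0,56],
  [0,0,0,-45,1,0,56],
  [0,0,0,-50,1,-40,56],
  [0,0,0,-50,1,-90,56],
  [0,0,0,-80,1,-140,56],
  [0,0,0,-120,1,-170,56],
  [0,0,0,-160,1,-170,56],
  [0,0,0,-200,1,-170,56],
  [0,0,0,-200,1,-170,56],
  [0,0,0,-200,1,-170,56],
])

```text
time_s: 21.5
tcp_pos: [538.7, -205.3, 178.6]
orientation: [-0.0, 0.891, 0.454, 0.0]
wrist_force: [-0.6, 0.6, 0.3]
grip_width: 0.597
grip_force: 0.0
```

```bash
python3 chk.py 6
python3 - <<'E'
from h import *
p=np.load('scene6.npz')['p']; q=np.load('side6.npz')['p']
cv2.imwrite('pics/c6.png',np.hstack([cv2.resize(p[200:330,330:450],(400,433),interpolation=3),cv2.resize(q[190:320,175:295],(400,433),interpolation=3)])[:,:,::-1])
E
```

```text
[ 538.7 -205.3  178.6] tcp jig [-217.3 -327.1] 21.5 [-0.6  0.6  0.3]
scene jig [-60.6 -92.8] r 111.5 1881
side jig [ -43.2 -127.3] r 128.9 1643
```

View pics/c6.png

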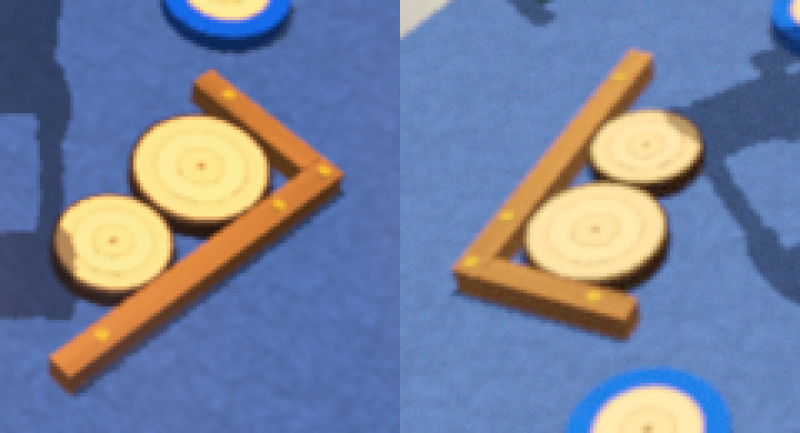

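View pics/scene6.png

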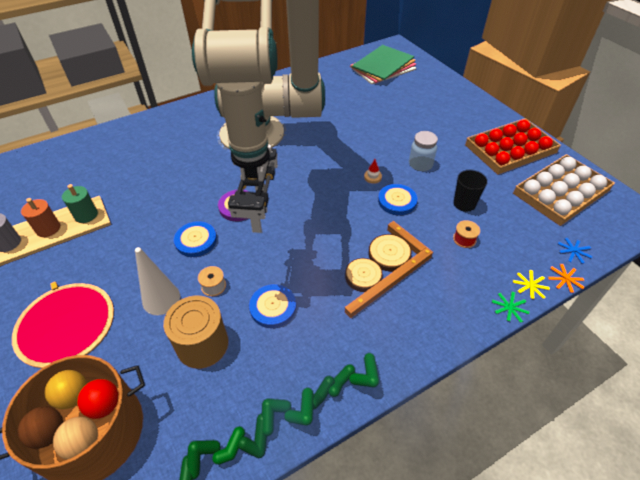

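Both crops show the big slice in the corner and the small slice touching the fence and the big slice. In the scene view the bystanders look unmoved. One numeric check of the gaps before I hand in.

Run:
```python
from h import *
for n,off in (('scene',3.8),('side',0)):
    z=np.load(n+'6.npz'); w=world(n,z['d']); m=(z['d']>0)&(w[...,2]>13+off)&(w[...,2]<21.5+off)
    j=w[m][:,:2]-C; c,s=np.cos(A),np.sin(A); j=np.c_[j[:,0]*c+j[:,1]*s,-j[:,0]*s+j[:,1]*c]
    # offset of the jig seen by this camera: best template position of stop+fence tops
    for lab,c0,r in (('big',(-55,-55),55),('small',(-46,-155.6),46)):
        q=j[np.hypot(*(j-c0).T)<r+4]
        # keep top points free of the battens, then extreme edges on free sides
        q=q[(q[:,0]<-3)&(q[:,1]<-3)]
        a=np.arctan2(*(q-c0).T[::-1]); rr=np.hypot(*(q-c0).T); out=[]
        for d in (180,205,225,150,-90):
            k=abs(np.angle(np.exp(1j*(a-np.deg2rad(d)))))<.15; out.append(round(rr[k].max()-r,1) if k.any() else None)
        print(n,lab,'rim excess at -x,205,225,150,-y',out)
```

```text
scene big rim excess at -x,205,225,150,-y [np.float64(-2.1), np.float64(-1.5), np.float64(-0.3), np.float64(0.0), np.float64(3.6)]
scene small rim excess at -x,205,225,150,-y [np.float64(-0.8), np.float64(-0.9), np.float64(-1.4), np.float64(-0.4), np.float64(0.5)]
side big rim excess at -x,205,225,150,-y [np.float64(1.9), np.float64(-0.3), np.float64(-0.3), np.float64(1.8), np.float64(3.7)]
side small rim excess at -x,205,225,150,-y [np.float64(0.5), np.float64(-1.5), np.float64(-1.1), np.float64(2.9), np.float64(3.0)]
```

```bash
python3 -c "
from h import *
print(sign_off())"
```

```text
the job is handed in; nothing more can be done
None
```

I handed in the job at about 21.6 s: the big slice is in the jig corner, and the small slice is against the long fence and the big slice. Pushing forces and camera checks (good to about 2 mm) agree, and the bystanders look unmoved.

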